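Fit the three-hole carrier on the instrument dryer

TASK

Two round aluminium instrument carriers lie on the worktop. Take the one with three holes by its bar handle, turn it so that all three holes line up with the three studs of the white instrument dryer, lower it (do not drop it) until it lies flat on the dryer's plate, and let go. Leave the carrier with four holes where it lies.

Things in the scene. Friction and masses are not known exactly. Their poses are not given: they have to be found in the camera images.
- carrier_three_grip (a point): Handle centre of the loose carrier with three holes: aluminium disc 170 mm across, 6 mm thick, about 0.35 kg, lying flat. Handle: bar 74 mm long along its x, 16 mm wide and high, on two posts at x = -26 and 26 mm. The point is on the disc's axis, 56 mm above the underside. Holes 34 mm wide go through it, 55 mm from the axis, at 0 (over +x), 120 and 240 degrees about z (up).
- carrier_four_grip (a point): Handle centre of the other loose carrier, which does not fit and stays where it lies: the same disc and bar handle (point 56 mm above the underside, bar along x, z up), but four holes 34 mm wide, 55 mm from the axis, at 0, 90, 180 and 270 degrees about z.
- dryer_plate (a point): Centre of the top of the fixed dryer's steel plate, 160 mm across, 50 mm above the worktop, z up; it does not turn. The seated carrier lies on it. Three upright studs, 12 mm thick, 24 mm tall, tips tapered, stand 55 mm from the centre at 0 (over +x), 120 and 240 degrees about z. The white round base is 200 mm across; a control box reaches 127 mm out along -x.

How it is judged:
By the outcome, as a careful person would: the job done as asked, in the order asked, and still so for the second after the job is handed in, with the robot touching nothing.
It also fails if it takes over 38 s, if anything falls off the work surface, if the arm or the gripper's body presses on something with over 40 N, if the wrist force passes 120 N, or if a joint passes its speed limit or range.

ROBOT

A 6-joint arm with a two-finger parallel gripper is mounted at the origin on the work surface; the furniture and walls round the work are solid. World frame = base frame: x ahead of the robot, y to its left, z up, the work surface at z = 0. Lengths are in mm, angles in rad, forces in N, time in s.
With the tool pointing down it reaches from about 350 to 875 mm from the base axis. Payload 4.2 kg.
Tool frame: the origin (TCP) lies midway between the tips of the shut fingers; the grasp point (between the pads) lies 19 mm behind it (arm.tcp_to_grasp is the distance from the TCP to the grasp point, in mm); z points along the fingers, y is the line along which they close (so a half turn about z gives the same grasp; the last joint's range is limited). The gripper opens to 85 mm and grips with 20 to 120 N. Pads are 22 mm wide; open, the fingers measure 114 mm over their backs; the gripper's body (76 mm by 85 mm) begins 54 mm behind the grasp point. The pads swing forward as they close: fully open they stand 13 mm farther back than shut.
Start: joints at [-0.846, 0.385, 0.008, 0, -1.194, -0.259], TCP at [280.722, -558.385, 231.312] pointing down, gripper open.
Joint ranges: [-3.14, 3.14], [-1.21, 2.06], [-1.07, 1.41], [-3.16, 2.05], [-2.99, -0.16], [-3.1, 3.1]. Speed limits (rad/s): [2.79, 2.79, 3.14, 3.14, 3.14, 3.14].

INTERFACE

Orientations are given as a unit quaternion [x, y, z, w].
In Python, from bench import arm gives the robot as it stands.
- The arm moves only by the tool arm_command, never from a script. Its argument "rows" is a list of rows, each a list of 2 entries, a list of its own where there are three numbers: the shift along the tool's x, y, z as a fraction of full scale, then the turn, a rotation vector about the tool's x, y, z as a fraction of full scale. In form: [[[x, y, z], [wx, wy, wz]], ...]. A call has 1 to 5 rows; each row is the pose to reach, as a shift and turn from the pose commanded when the call began, along the tool's axes at that moment, turning the shorter way round; what a row does not reach only later rows make up. Full scale, the value 1, is 0.25 m for a shift and 180 degrees for a turn. A row lasts 1/10 s, in which the tool goes at most 50 mm and 8.59 degrees, less where a joint would pass 70% of its speed; a pose out of reach is approached as far as the arm can. A call with a number of a shift or a turn outside -1 to 1 is refused whole. A call with a gripper value outside its range is refused whole. "grip" is the opening, from 0 (shut) to 1 (fully open), set as the call begins (left out, the last holds). The fingers move at their own pace and stop on an object; the grip force is fixed at half the most. Time passes only in rows, so rows that repeat a pose let the fingers close. It gives the time, the measured TCP pose, the force, the opening and the grip force at its end, in the units of the state.
- arm.read_state(): the state, without advancing time (a new reading comes with each control period).
- arm.get_image(name): name is "scene" or "top" or "wrist"; returns (picture, depth): 420x560x3 uint8, blue, green, red; 420x560 float32, mm along the optical axis (not along the pixel's ray), 0 where there is no reading.
- arm.camera_info(name): a dict with "fx", "fy", "cx", "cy" (pixels), "extrinsics" (4x4, takes a point from camera to world coordinates). Camera axes: x right, y down, z forward; pixel columns grow to the right and rows downward; lengths in mm; the calibration is good to about 2 mm. A picture is of the moment at which its call begins: read the wrist's pose just before it. camera_info takes no time and is no camera call; for the wrist camera it gives the pose at the moment of the call.
- arm.job_done(): hands the job in; it is judged then, once.
Trained networks look in the newest picture that a camera, given by its name, has taken for a name from the list of things; names that differ only in an ending like _2 or _b are one class to them, and where a whole thing is asked for, a point or a joint stands for the part that bears it (a point fixed in the world has none). Each returns a list of dicts, best first, with "score" (0 to 1); they miss things now and then, are a little off and sometimes report something else, mostly with a low value. They report only what shows in the picture. A call takes as long as a camera call.
- arm.spot_in(camera, query): "position" ([column, row] in pixels, amid what is visible of it).
The state is a dict: "clock": time; "joints": joint angles; "joint_vel": joint speeds; "joint_efforts": joint torques, N m; "position": TCP position; "ee_rot": TCP orientation; "contact_force": force on the tool from outside, world axes, zero at the start; "wrist_torque": the same for the moment, N m; "gripper_width": finger opening in mm; "grasp_force": force on a finger pad.
Only numpy, scipy, OpenCV 4.12 (cv2) and the standard library are available. Lean on these libraries where they do the work, as an engineer would, in place of code of your own. Each camera call takes 0.05 s, during which the arm holds its last target. There are 200 camera calls.

## Working session

There is one attempt and no reset: what is moved stays moved. The work goes in short steps, Python scripts to look and compute and a tool call to move; the robot and the scene stay as the last step left them, time stands still between calls to the robot, and variables do not carry over. Pictures are saved under pics/ and viewed, at most 10 in all, crops included, and the job is handed in when it is done.

Besides the shell and the picture viewer there is one more tool, called after "Emit:" as a command line: name --argument value ..., lists and objects as JSON in quotes. arm_command: Moves the arm, as the interface text tells. Shift numbers are shares of 0.25 m and turn numbers shares of 180 degrees, none past 1 either way. Its arguments: {"type":"object","properties":{"rows":{"type":"array","items":{"type":"array"}},"grip":{"type":"number"}},"required":["rows"]}

```bash
mkdir -p pics; python3 - <<'E'
from bench import arm
import cv2,numpy as np
a,d=arm.get_image("top");b,d2=arm.get_image("scene")
np.savez('t.npz',a=a,d=d,b=b,d2=d2)
for n in("top","scene"):
  i=arm.camera_info(n);print(n,i)
  for q in("carrier_three_grip","carrier_four_grip","dryer_plate"):print(q,arm.spot_in(n,q)[:3])
cv2.imwrite('pics/top.png',a);cv2.imwrite('pics/scene.png',b)
s=arm.read_state();print(s)
E
```

```text
top {'fx': 540.3390866469363, 'fy': 540.3390866469363, 'cx': 277.2903628284658, 'cy': 190.77193259466813, 'extrinsics': array([[ 2.39065490e-02, -9.97628266e-01,  6.45470377e-02,
         4.07493604e+02],
       [-9.99612439e-01, -2.47754366e-02, -1.26944963e-02,
         2.08084347e+01],
       [ 1.42635693e-02, -6.42185401e-02, -9.97833919e-01,
         1.34935307e+03],
       [ 0.00000000e+00,  0.00000000e+00,  0.00000000e+00,
         1.00000000e+00]])}
carrier_three_grip [{'position': [271.3, 153.5], 'score': 0.97}]
carrier_four_grip [{'position': [381.8, 177.9], 'score': 0.74}, {'position': [272.9, 154.4], 'score': 0.3}]
dryer_plate [{'position': [175.4, 236.0], 'score': 0.95}, {'position': [381.7, 176.2], 'score': 0.33}]
scene {'fx': 410.1713053085749, 'fy': 410.1713053085749, 'cx': 276.3252281229837, 'cy': 209.01113699123107, 'extrinsics': array([[-5.98873718e-01, -5.99516329e-01,  5.30971225e-01,
        -8.40026709e+01],
       [-8.00643599e-01,  4.33396517e-01, -4.13687427e-01,
         4.32828546e+02],
       [ 1.78912880e-02, -6.72865240e-01, -7.39548694e-01,
         8.
[... 264 characters left out ...]
nts': array([-8.46390775e-01,  3.84791541e-01,  7.71547151e-03, -6.40853808e-05,
       -1.19398221e+00, -2.58596753e-01]), 'joint_vel': array([ 0.00174214, -0.00156228,  0.00041074,  0.00113535, -0.0005315 ,
        0.00026228]), 'joint_efforts': array([-2.62657676e-05, -3.91588569e+01,  1.88327998e+01,  4.18458894e+00,
       -1.48653173e-03,  3.26106800e-06]), 'position': array([ 280.69057631, -558.31443412,  231.17488629]), 'ee_rot': array([-2.30792996e-01,  9.73002865e-01,  1.29531573e-04, -3.55472143e-05]), 'contact_force': array([ 0.00194479, -0.4536546 , -0.30480376]), 'wrist_torque': array([0.01700665, 0.01888554, 0.01555129]), 'grasp_force': 0.0, 'gripper_width': 85.02930764677514}
```

View pics/top.png

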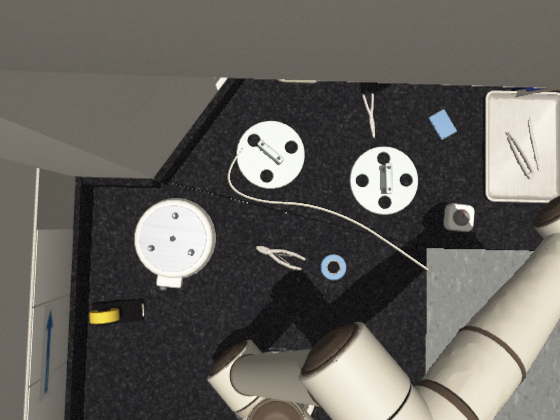

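View pics/scene.png

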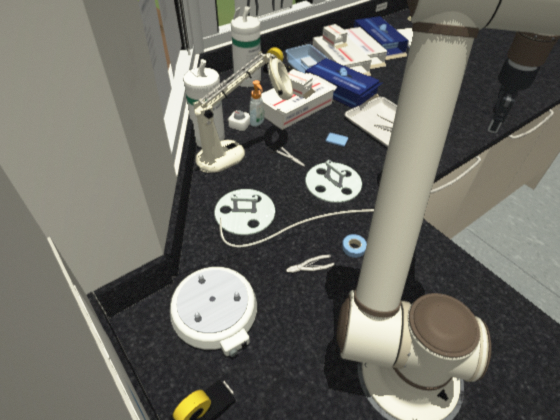

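The top view shows the three-hole carrier at about (270,154), the four-hole one at (384,180) and the dryer at (174,238). The dryer's box is at (169,282), and a cable runs by the three-hole disc's left edge at (238,155).

```bash
cat > h.py <<'E'
import numpy as np,cv2
from bench import arm
def plane(uv,z,i,E=None):
    E=i["extrinsics"] if E is None else E
    uv=np.atleast_2d(uv).astype(float)
    r=np.c_[(uv[:,0]-i["cx"])/i["fx"],(uv[:,1]-i["cy"])/i["fy"],np.ones(len(uv))]@E[:3,:3].T
    return E[:3,3]+r*((z-E[2,3])/r[:,2])[:,None]
def cloud(d,i):
    v,u=np.indices(d.shape);p=np.stack([(u-i["cx"])/i["fx"]*d,(v-i["cy"])/i["fy"]*d,d],-1)
    return p@i["extrinsics"][:3,:3].T+i["extrinsics"][:3,3]
def fit(p,phase):  # p: 3 points; returns centre, radii, angle mod 120
    c=p.mean(0);v=p-c
    return c[:2],np.hypot(*v[:,:2].T),np.degrees(np.arctan2(v[:,1],v[:,0]))
def blobs(mask,lo,hi):
    n,l,s,c=cv2.connectedComponentsWithStats(mask.astype(np.uint8))
    return [(c[k],s[k,4]) for k in range(1,n) if lo<s[k,4]<hi]
E
python3 - <<'E'
from h import *
t=np.load('t.npz');a,d=t['a'],t['d'];i=arm.camera_info("top");g=cv2.cvtColor(a,cv2.COLOR_BGR2GRAY)
P=cloud(d,i)
v,u=np.indices(g.shape)
m=(np.hypot(u-270,v-154)<31)
b=blobs(m&(g<90),50,300);print("holes",b)
print(fit(plane([x[0] for x in b],6,i),0))
h=m&(P[...,2]>40)&(P[...,2]<75);q=P[h];print("handle",h.sum(),q.mean(0))
w,V=np.linalg.eigh(np.cov(q[:,:2].T));print("bar dir",np.degrees(np.arctan2(*V[::-1,1])),w)
dm=m&~h&(g>150);print("disc z",np.median(P[dm],0))
m=np.hypot(u-174,v-238)<32
b=blobs(m&(P[...,2]>62),3,100);print("studs",b)
for c,_ in b: print(c,P[int(round(c[1])),int(round(c[0]))])
b=[x for x in b]
if len(b)==3:print(fit(plane([x[0] for x in b],72,i),0))
print("plate z",np.median(P[m],0))
# obstacles near: heights map in lamp area
for (r,c) in [(60,300),(100,180),(90,250),(150,180),(120,200),(40,300),(200,175)]:print(r,c,P[r,c].round())
cv2.imwrite('pics/crop.png',np.hstack([cv2.resize(a[105:205,220:320],(390,390),interpolation=cv2.INTER_CUBIC),cv2.resize(a[190:290,125:225],(390,390),interpolation=cv2.INTER_CUBIC)]))
E
```

```text
holes [(array([253.18181818, 139.92727273]), np.int32(110)), (array([290.70689655, 146.76724138]), np.int32(116)), (array([266.18032787, 175.59016393]), np.int32(122))]
(array([585.94055608,  24.08189921]), array([55.21459179, 54.9949726 , 54.91190898]), array([ 51.26457554, -68.96725153, 171.3473465 ]))
handle 211 [585.86451284  23.22913206  62.96705522]
bar dir 51.00955328145628 [ 22.43113993 445.78209701]
disc z [580.38497746  20.96576303   5.91450554]
studs [(array([174., 215.]), np.int32(21)), (array([150.        , 247.82608696]), np.int32(23)), (array([190., 252.]), np.int32(21))]
[174. 215.] [426.90642487 246.55636584  71.56729531]
[150.         247.82608696] [348.37166197 299.26830045  74.46340458]
[190. 252.] [341.43404738 204.98506444  78.36619774]
(array([372.2220439 , 250.73655994]), array([54.8432455 , 54.44649871, 54.57125745]), array([  -4.45147013,  115.63894659, -124.76717538]))
plate z [372.75774802 247.77345022  49.60372592]
60 300 [ 511.    4. 1019.]
100 180 [648. 202. 305.]
90 250 [749.  79.  -2.]
150 180 [577. 233. 102.]
120 200 [649. 189.  99.]
40 300 [ 511.    6. 1055.]
200 175 [464. 251.  38.]
```

View pics/crop.png

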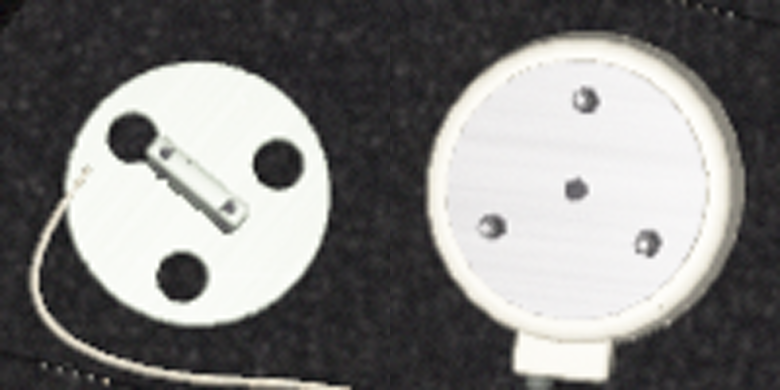

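The crop shows the holes clearly. The bar points at the upper-left hole (51°), and the studs sit at -4.5°. The cable end rests at the disc's left edge. Everything matches the given sizes: 55 mm hole radius, and disc, plate and handle heights. Now moving over the carrier.

Emit:
arm_command --rows '[[[-0.71,0.51,0.0],[0,0,0]],[[-0.71,0.51,0.0],[0,0,0]],[[-0.71,0.51,0.0],[0,0,0]],[[-0.71,0.51,0.0],[0,0,0]],[[-0.71,0.51,0.0],[0,0,0]]]'

```text
clock: 0.9
position: [383.3, -361.7, 231.8]
ee_rot: [-0.232, 0.973, -0.0, 0.0]
contact_force: [-0.3, -0.4, 0.0]
gripper_width: 85.4
grasp_force: 0.0
```

Emit:
arm_command --rows '[[[-0.71,0.51,0.0],[0,0,0]],[[-0.71,0.51,0.0],[0,0,0]],[[-0.71,0.51,0.0],[0,0,0]],[[-0.71,0.51,0.0],[0,0,0]],[[-0.71,0.51,0.0],[0,0,0]]]'

```text
clock: 1.4
position: [485.0, -167.9, 231.6]
ee_rot: [-0.233, 0.973, -0.0, 0.001]
contact_force: [-0.7, -0.7, -0.4]
gripper_width: 85.2
grasp_force: 0.0
```

Emit:
arm_command --rows '[[[-0.71,0.51,0.0],[0,0,-0.136]],[[-0.71,0.51,0.0],[0,0,-0.136]],[[-0.71,0.51,0.0],[0,0,-0.136]],[[-0.71,0.51,0.0],[0,0,-0.136]],[[-0.71,0.51,0.0],[0,0,-0.136]]]'

```text
clock: 1.9
position: [586.3, 26.2, 231.0]
ee_rot: [-0.433, 0.901, -0.0, 0.0]
contact_force: [0.0, 0.3, 0.7]
gripper_width: 85.5
grasp_force: 0.0
```

```bash
cat >> h.py <<'E'
from scipy.spatial.transform import Rotation as R
def rel(tgt,yaw_deg_world=0):
    s=arm.read_state();r=R.from_quat(s["ee_rot"]);D=np.array(tgt)-s["position"]
    y=r.apply([0,1,0]);print("tcp",s["position"].round(1),"y yaw",np.degrees(np.arctan2(y[1],y[0])).round(2),"tilt",r.apply([0,0,1]).round(4))
    print("shift",(r.inv().apply(D)/250).round(4),"turn z",-yaw_deg_world/180)
E
python3 - <<'E'
from h import *
i=arm.camera_info("wrist");a,d=arm.get_image("wrist");P=cloud(d,i)
np.savez('w.npz',a=a,d=d);cv2.imwrite('pics/w.png',a)
h=(P[...,2]>50)&(P[...,2]<72)&(np.hypot(P[...,0]-586,P[...,1]-24)<60);q=P[h];print("handle",h.sum(),q.mean(0),np.median(q[:,2]))
if h.sum()>20:
  v,u=np.nonzero(h);r=cv2.minAreaRect(np.c_[u,v].astype(np.float32));p=plane(cv2.boxPoints(r),64,i);print("rect c",p.mean(0),"sides",np.linalg.norm(p-np.roll(p,1,0),axis=1))
  e=p-np.roll(p,1,0);k=np.argmax(np.linalg.norm(e,axis=1));print("dir",np.degrees(np.arctan2(e[k,1],e[k,0])))
g=cv2.cvtColor(a,cv2.COLOR_BGR2GRAY)
for c,n in blobs((g<90),800,12000):print(c,n,plane(c,6,i)[0].round(1))
rel([586,23.5,37])
E
```

```text
handle 1501 [582.69405311  23.8584377   64.90963466] 65.13711862443273
rect c [583.39372546  25.29876598  64.        ] sides [73.72546378 14.95875425 73.72323689 16.10862257]
dir -128.9835408878136
[234.62235294 142.17529412] 850 [603.5 -25.9   6. ]
[331.26697892 142.97189696] 854 [529.4  34.2   6. ]
[280.78891688 412.36473552] 1985 [783.5 272.2   6. ]
tcp [586.9  26.7 230.7] y yaw 141.41 tilt [ 9.e-04  4.e-04 -1.e+00]
shift [ 0.013  -0.005   0.7749] turn z 0.0
```

View pics/w.png

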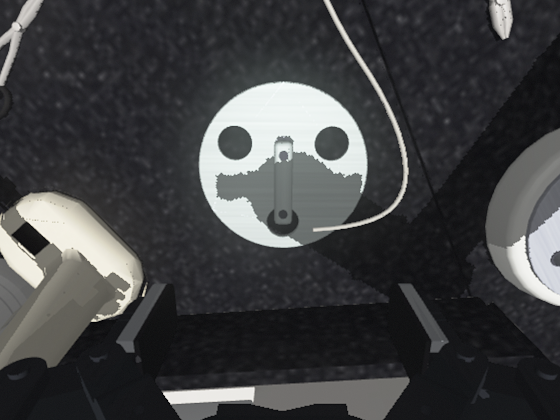

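The wrist view shows the three-hole carrier at (283,165) with its bar vertical at (283,180), in line with the tool's x. The cable end is at (315,230) on the disc rim. The lamp at left (80,250) and the dryer at right are clear of the fingers.

Emit:
arm_command --rows '[[[0.01,0,0.2],[0,0,0]],[[0.01,0,0.4],[0,0,0]],[[0.01,0,0.56],[0,0,0]],[[0.01,0,0.68],[0,0,0]],[[0.01,0,0.775],[0,0,0]]]'

```text
clock: 2.45
position: [581.8, 19.4, 35.5]
ee_rot: [-0.431, 0.902, 0.0, -0.001]
contact_force: [0.3, -0.5, -0.4]
gripper_width: 85.4
grasp_force: 0.0
```

Emit:
arm_command --rows '[[[0,0,0],[0,0,0]],[[0,0,0],[0,0,0]],[[0,0,0],[0,0,0]],[[0,0,0],[0,0,0]],[[0,0,0],[0,0,0]]]' --grip 0

```text
clock: 2.95
position: [583.6, 20.9, 39.3]
ee_rot: [-0.432, 0.902, -0.0, 0.001]
contact_force: [1.9, 0.2, -0.5]
gripper_width: 15.1
grasp_force: 59.6
```

Emit:
arm_command --rows '[[[0,0,0],[0,0,0]],[[0,0,0],[0,0,0]],[[0,0,0],[0,0,0]],[[0,0,0],[0,0,0]],[[0,0,0],[0,0,0]]]'

```text
clock: 3.45
position: [583.7, 20.9, 39.2]
ee_rot: [-0.432, 0.902, -0.0, 0.001]
contact_force: [-2.5, 1.3, 4.9]
gripper_width: 14.6
grasp_force: 60.8
```

Emit:
arm_command --rows '[[[0,0,-0.03],[0,0,0]],[[0,0,-0.1],[0,0,0]],[[0,0,-0.2],[0,0,0]],[[0,0,-0.3],[0,0,0]],[[0,0,-0.4],[0,0,0]]]'

```text
clock: 3.95
position: [582.2, 20.4, 138.0]
ee_rot: [-0.432, 0.902, 0.0, -0.001]
contact_force: [0.3, -0.0, -3.7]
gripper_width: 14.9
grasp_force: 59.4
```

Emit:
arm_command --rows '[[[0,0,-0.08],[0,0,0]],[[0,0,-0.15],[0,0,0]],[[0,0,-0.15],[0,0,0]],[[0,0,-0.15],[0,0,0]]]'

```text
clock: 4.35
position: [582.3, 20.6, 174.3]
ee_rot: [-0.432, 0.902, 0.001, -0.001]
contact_force: [-0.6, -0.6, -5.0]
gripper_width: 15.0
grasp_force: 59.4
```

```bash
python3 - <<'E'
from h import *
a,_=arm.get_image("wrist");b,_=arm.get_image("scene");cv2.imwrite('pics/lift.png',np.hstack([cv2.resize(a,(400,300)),cv2.resize(b,(400,300))]))
s=arm.read_state();print(s["contact_force"],s["joints"],s["gripper_width"])
rel([400,40,175],64.2)
E
```

```text
[-0.12258204 -0.35553302 -4.15468978] [ 3.12638367e-01  3.61668737e-01 -1.81079583e-01 -8.57273803e-04
 -1.03157829e+00 -9.90401696e-01] 15.005759091254975
tcp [581.9  20.4 173.3] y yaw 141.14 tilt [-3.6e-03 -4.0e-04 -1.0e+00]
shift [ 0.3953  0.6158 -0.0043] turn z -0.3566666666666667
```

View pics/lift.png

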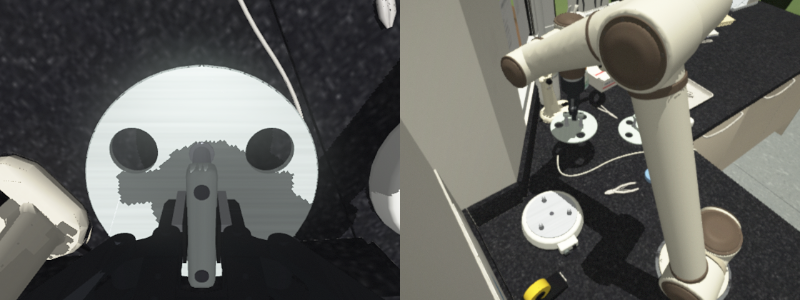

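The carrier is lifted level and the cable stayed behind. The wrist view shows its holes at (135,148) and (270,148), and the scene view shows the disc hanging free.

Emit:
arm_command --rows '[[[0.03,0.11,0],[0,0,-0.03]],[[0.07,0.26,0],[0,0,-0.07]],[[0.105,0.42,0],[0,0,-0.11]],[[0.14,0.56,0],[0,0,-0.15]],[[0.164,0.65,0],[0,0,-0.18]]]'

```text
clock: 4.95
position: [427.8, 90.4, 173.7]
ee_rot: [-0.668, 0.744, 0.001, -0.002]
contact_force: [0.0, 0.3, -3.1]
gripper_width: 14.7
grasp_force: 59.6
```

```bash
python3 - <<'E'
from h import *
rel([371,249,173],31.8)
print(arm.read_state()["joints"])
E
```

```text
tcp [427.8  90.4 173.7] y yaw 173.85 tilt [-0.0034 -0.0013 -1.    ]
shift [-0.6064  0.2938  0.0029] turn z -0.17666666666666667
[ 0.58183358  0.12126397 -0.51250246 -0.00097161 -0.94052611 -0.6886061 ]
```

Emit:
arm_command --rows '[[[-0.1,0.05,0],[0,0,-0.03]],[[-0.24,0.11,0],[0,0,-0.07]],[[-0.38,0.18,0],[0,0,-0.11]],[[-0.52,0.25,0],[0,0,-0.145]],[[-0.606,0.294,0],[0,0,-0.176]]]'

```text
clock: 5.45
position: [373.6, 251.0, 174.2]
ee_rot: [0.846, -0.533, -0.0, 0.001]
contact_force: [-0.3, -0.3, -4.0]
gripper_width: 14.6
grasp_force: 59.6
```

Emit:
arm_command --rows '[[[0,0,0],[0,0,0]],[[0,0,0],[0,0,0]]]'

```text
clock: 5.65
position: [374.0, 249.1, 174.1]
ee_rot: [0.845, -0.535, -0.0, 0.001]
contact_force: [0.3, -0.1, -3.5]
gripper_width: 14.8
grasp_force: 59.6
```

```bash
python3 - <<'E'
from h import *
rel([371,249,173],0)
i=arm.camera_info("wrist");a,d=arm.get_image("wrist");P=cloud(d,i);np.savez('w2.npz',a=a,d=d)
b,d2=arm.get_image("top");j=arm.camera_info("top")
T=cloud(d2,j);np.savez('t2.npz',b=b,d=d2)
print("scene spots",arm.read_state()["contact_force"])
cv2.imwrite('pics/over.png',np.hstack([cv2.resize(a,(400,300)),cv2.resize(b[165:300,90:270],(400,300),interpolation=cv2.INTER_CUBIC)]))
c,_=arm.get_image("scene");cv2.imwrite('pics/scene_over.png',c)
E
```

```text
tcp [374.  249.1 174.1] y yaw -154.73 tilt [-0.0018 -0.002  -1.    ]
shift [-0.0049  0.011   0.0042] turn z 0.0
scene spots [-0.60423344 -0.44687861 -3.10683756]
```

View pics/over.png

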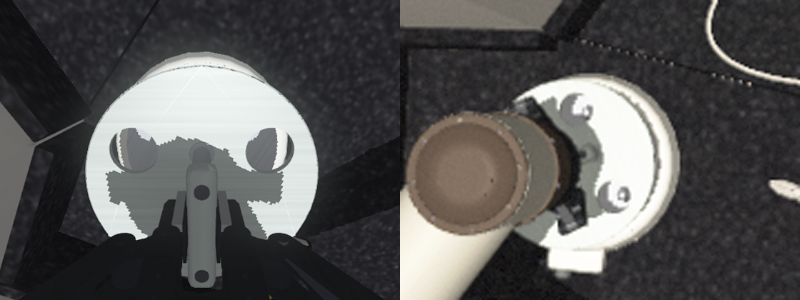

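The wrist view shows the carrier above the dryer with holes at (133,150) and (270,150). The top crop shows two holes over the dryer, at (578,107) and (617,193). Now measuring the held carrier's offset.

```bash
python3 - <<'E'
from h import *
def ana(f,n):
    t=np.load(f);i=arm.camera_info(n);P=cloud(t['d'],i)
    m=(np.abs(P[...,2]-143)<9)&(np.hypot(P[...,0]-373,P[...,1]-249)<95)&(t['d']>0)
    q=P[m];c=np.linalg.lstsq(np.c_[q[:,:2]-[373,249],np.ones(len(q))],q[:,2],rcond=None)[0];print(n,m.sum(),"slope",c[:2].round(4),"z",c[2].round(1))
    z=c[2]
    cn,hi=cv2.findContours(m.astype(np.uint8),cv2.RETR_CCOMP,cv2.CHAIN_APPROX_NONE)
    for k,x in enumerate(cn):
        if cv2.contourArea(x)>60:
            w=plane(x[:,0],z,i)[:,:2].astype(np.float32);o,r=cv2.minEnclosingCircle(w);print("hole" if hi[0,k,3]>=0 else "outer",np.round(o,1),round(r,1),"area->r",round(float(np.sqrt(cv2.contourArea(w)/np.pi)),1))
ana('w2.npz','wrist');ana('t2.npz','top')
E
```

```text
wrist 50740 slope [ 0.0004 -0.0036] z 142.7
outer [329.5 312.9] 10.2 area->r 4.0
outer [352.1 323.5] 10.2 area->r 4.2
outer [372.  252.2] 84.7 area->r 69.2
hole [342.  206.6] 16.9 area->r 16.1
hole [425.9 245.7] 16.8 area->r 16.1
top 2190 slope [ 0.0015 -0.004 ] z 140.5
outer [374.  249.5] 84.9 area->r 61.4
hole [342.6 205. ] 18.6 area->r 17.6
hole [429.1 244. ] 19.4 area->r 17.6
```

Carrier and dryer agree within about 2 mm and 1°, against an 11 mm hole clearance. Lowering.

Emit:
arm_command --rows '[[[-0.003,0.003,0.05],[0,0,0]],[[-0.003,0.003,0.11],[0,0,0]],[[-0.003,0.003,0.17],[0,0,0]],[[-0.003,0.003,0.21],[0,0,0]],[[-0.003,0.003,0.23],[0,0,0]]]'

```text
clock: 6.3
position: [373.7, 248.7, 116.7]
ee_rot: [0.844, -0.536, -0.0, 0.001]
contact_force: [-0.6, 0.1, -3.8]
gripper_width: 15.0
grasp_force: 59.6
```

Emit:
arm_command --rows '[[[0,0,0.015],[0,0,0]],[[0,0,0.03],[0,0,0]],[[0,0,0.045],[0,0,0]],[[0,0,0.055],[0,0,0]],[[0,0,0.06],[0,0,0]]]'

```text
clock: 6.8
position: [373.8, 249.7, 102.5]
ee_rot: [0.845, -0.535, -0.0, -0.0]
contact_force: [-0.7, -0.4, -3.6]
gripper_width: 14.9
grasp_force: 59.6
```

```bash
python3 - <<'E'
from h import *
rel([371,249,87],0);print(arm.read_state()["contact_force"])
c,_=arm.get_image("scene");cv2.imwrite('pics/s3.png',cv2.resize(c[220:380,120:310],(760,600)))
E
```

```text
tcp [373.8 249.7 102.5] y yaw -154.75 tilt [ 0.  0. -1.]
shift [-0.002   0.0112  0.0619] turn z 0.0
[-0.65582201 -0.42645442 -3.56815475]
```

View pics/s3.png

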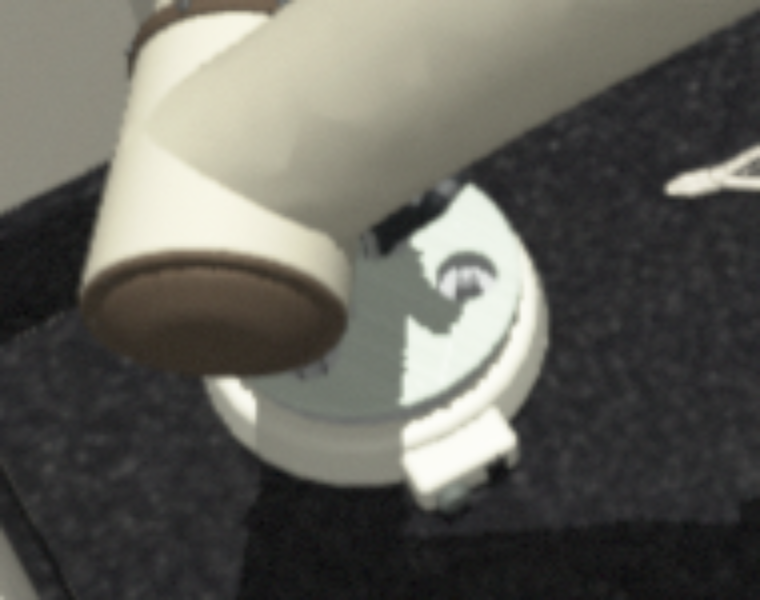

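The scene crop shows a stud tip centred in the visible hole at (467,285), and there is no contact force. Continuing slowly.

Emit:
arm_command --rows '[[[0,0,0.015],[0,0,0]],[[0,0,0.03],[0,0,0]],[[0,0,0.04],[0,0,0]],[[0,0,0.044],[0,0,0]],[[0,0,0.044],[0,0,0]]]'

```text
clock: 7.35
position: [373.7, 249.6, 91.4]
ee_rot: [0.845, -0.535, -0.0, 0.0]
contact_force: [0.8, 0.1, -3.3]
gripper_width: 15.0
grasp_force: 59.6
```

Emit:
arm_command --rows '[[[0,0,0.004],[0,0,0]],[[0,0,0.006],[0,0,0]],[[0,0,0.006],[0,0,0]]]'

```text
clock: 7.65
position: [373.8, 249.7, 90.0]
ee_rot: [0.845, -0.535, -0.0, 0.0]
contact_force: [-0.3, -0.7, -4.4]
gripper_width: 14.7
grasp_force: 59.6
```

Emit:
arm_command --rows '[[[0,0,0.003],[0,0,0]],[[0,0,0.005],[0,0,0]],[[0,0,0.005],[0,0,0]]]'

```text
clock: 7.95
position: [373.9, 249.7, 89.2]
ee_rot: [0.845, -0.535, 0.0, -0.0]
contact_force: [-1.8, -0.3, 0.9]
gripper_width: 14.6
grasp_force: 60.3
```

Contact came at exactly the seated height (pickup 39.2 + 50). Releasing and retreating.

Emit:
arm_command --rows '[[[0,0,0],[0,0,0]],[[0,0,0],[0,0,0]],[[0,0,0],[0,0,0]],[[0,0,0],[0,0,0]],[[0,0,0],[0,0,0]]]' --grip 1

```text
clock: 8.45
position: [373.9, 249.8, 88.9]
ee_rot: [0.845, -0.535, 0.0, -0.0]
contact_force: [-0.3, -0.6, 0.4]
gripper_width: 84.7
grasp_force: 0.0
```

Emit:
arm_command --rows '[[[0,0,-0.05],[0,0,0]],[[0,0,-0.15],[0,0,0]],[[0,0,-0.27],[0,0,0]],[[0,0,-0.4],[0,0,0]],[[0,0,-0.5],[0,0,0]]]'

```text
clock: 8.95
position: [374.1, 249.9, 215.8]
ee_rot: [0.845, -0.535, 0.0, -0.001]
contact_force: [0.3, 0.9, -0.1]
gripper_width: 85.3
grasp_force: 0.0
```

```bash
python3 - <<'E'
from h import *
i=arm.camera_info("wrist");a,d=arm.get_image("wrist");P=cloud(d,i)
m=(np.abs(P[...,2]-56)<6)&(np.hypot(P[...,0]-373,P[...,1]-250)<82)&(d>0);q=P[m]
print(np.linalg.lstsq(np.c_[q[:,:2]-[373,250],np.ones(len(q))],q[:,2],rcond=None)[0])
c,_=arm.get_image("scene");cv2.imwrite('pics/end.png',np.hstack([cv2.resize(a,(400,300)),cv2.resize(c,(400,300))]))
print(arm.read_state()["contact_force"])
E
```

```text
[-3.96264199e-04  7.55871198e-04  5.69542908e+01]
[-0.23284563  0.54505247 -0.65192928]
```

View pics/end.png

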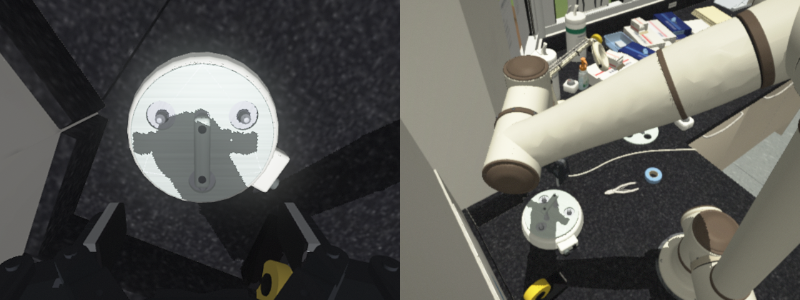

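The wrist view shows studs standing centred in the holes at (161,117) and (244,118). The disc is flat (slope under 0.001, top at about 57 mm) and the gripper is clear.

```bash
python3 -c "
from bench import arm
print(arm.job_done())"
```

```text
the job is handed in; nothing more can be done
None
```

The three-hole carrier lies flat on the dryer's plate, released, with the gripper clear and the job handed in at about 9 s. Studs showed in the two holes I could see (the third is hidden under the handle), and the four-hole carrier was not touched.

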